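# Clear the counting tray, bring the tall jar to the front and hold the carousel

### The arm

A 6-joint arm with a two-finger parallel gripper is mounted at the origin on the work surface. World frame = base frame: x ahead of the robot, y to its left, z up, the work surface at z = 0. Lengths are in mm, angles in rad, forces in N, time in s.
With the tool pointing down it reaches from about 350 to 875 mm from the base axis. Payload 4.2 kg.
Tool frame: the origin (TCP) lies between the finger pads; the fingertips stand 11 mm ahead of it and the grasp point (between the pads) lies 8 mm behind it; z points along the fingers, y is the direction in which the jaws open and shut (so a half turn about z gives the same grasp; the last joint's range is limited). The gripper opens to 85 mm and grips with 20 to 120 N. Pads are 22 mm wide; open, the fingers measure 114 mm over their backs; the gripper's body (76 mm by 85 mm) begins 54 mm behind the grasp point. The pads swing forward as they close: fully open they stand 13 mm farther back than shut.
Start: joints at [1.482, 0.385, 0.008, 0, -1.194, -0.259], TCP at [212.986, 587.568, 242.312] pointing down, gripper open.
Joint ranges: [-3.14, 3.14], [-1.21, 2.06], [-1.07, 1.41], [-3.16, 2.05], [-2.99, -0.16], [-3.1, 3.1]. Speed limits (rad/s): [2.79, 2.79, 3.14, 3.14, 3.14, 3.14].

### API

Orientations are given as a unit quaternion [x, y, z, w].
In Python, from bench import * gives the robot as it stands.
- The arm moves only by the tool servo_tool, never from a script. Its argument "rows" is a list of rows, each a list of 7 numbers: the opening, from 0 (shut) to 1 (fully open), then the shift along the tool's x, y, z in cm, then the turn, a rotation vector about the tool's x, y, z in degrees. A call has 1 to 12 rows; each row shifts and turns the commanded pose from where the row before left it, along the tool's axes as they then stand; what a row does not reach is not made up. A row lasts 1/10 s, in which the tool goes at most 50 mm and 8.59 degrees, less where a joint would pass 70% of its speed; a pose out of reach is approached as far as the arm can. A call is refused whole if a number of a shift passes 5 or a number of a turn 8.59, either way. A call with a gripper value outside its range is refused whole. The fingers move at their own pace and stop on an object; the grip force is fixed at half the most. Time passes only in rows, so rows that do not move let the fingers close. It gives the time, the measured TCP pose, the force and the opening at its end, in the units of the state.
- read_state(): the state, without advancing time (a new reading comes with each control period).
- get_image(name): name is "scene" or "top" or "wrist"; returns a dict with "image" (480x640x3 uint8, red, green, blue), "mtx" (3x3 intrinsics, pixels), "extrinsics" (4x4, takes a point from camera to world coordinates). Camera axes: x right, y up, looking along -z (the intrinsics and any distortion apply to the point x, -y, -z); pixel columns grow to the right and rows downward; lengths in mm; the calibration is good to about 2 mm. The wrist camera is an equidistant fisheye: a pixel r from the principal point sees the ray r / f radians off the axis. A picture is of the moment at which its call begins. There is no depth.
- job_done(): hands the job in, once; it reports no verdict.
The state is a dict: "clock": time; "joints": joint angles; "joint_vel": joint speeds; "joint_efforts": joint torques, N m; "position": TCP position; "ee_rot": TCP orientation; "contact_force": force on the tool from outside, world axes, zero at the start; "wrist_torque": the same for the moment, N m; "gripper_width": finger opening in mm.
Only numpy, scipy, OpenCV 4.12 (cv2) and the standard library are available. Lean on these libraries where they do the work, as an engineer would, in place of code of your own. Each camera call takes 0.05 s, during which the arm holds its last target. There are 200 camera calls.

### The job

Get the counting station ready for the next part: pick up the scraper block and with it (not with the fingers) wipe the four left-over resistors off the plate of the counting tray into its trough, then stand the block back where it was, across the end of the plate away from the trough. Then turn the jar carousel until the tall jar stands at the front, squarely behind the label holder of the base, and finish while still firmly holding the turntable still there, by anything on it except the tall jar, which must be left free so that I can unscrew its cap. Leave everything else on the bench where it lies.

Things in the scene. Friction and masses are not known exactly. Their poses are not given: they have to be found in the camera images.
- carousel: Fixed black base of the jar carousel: disc of 216 mm diameter, 18 mm high. Origin on the turning axis, on the bench. The front is its -x side: there a flat arm leads out to a sloping label holder with a blank white label, 80 mm wide, 33 mm high, 145 to 165 mm from the axis. Cannot move; its yaw varies.
- front_mark (a point): Point of the base frame straight in front of the axis, 95 mm from it towards the label holder, 36 mm above the bench (level with the turntable's top): where the middle of the tall jar's foot must come to stand. Does not turn with the turntable.
- turntable: Beige turntable, 270 mm diameter, top 36 mm above the bench, turns endlessly both ways about the vertical axis on a ball bearing (friction about 0.03 N m, no detents). Origin on the axis at bench height. Five jars stand 72 degrees apart, middles 95 mm from the axis, the tall one in the turntable's own -x direction; all are fixed to it and turn with it, and can be gripped from above to turn it.
- hub_knob (a point): Top of the round black knob (40 mm diameter, 22 mm high) on a 16 mm steel post in the middle of the turntable, 150 mm above the bench; fixed to the turntable, turns with it.
- tall_jar: The tall jar: clear, 50 mm diameter, 120 mm high, narrow neck and small black cap of 34 mm diameter; the only one of its kind. Origin at the middle of its foot, on the turntable, 36 mm above the bench.
- squat_jar1: One of four like squat jars: clear, 48 mm diameter, with a flat black cap of 52 mm diameter, 75 mm high in all (the cap is the upper 21 mm). Origin at the middle of its foot, 36 mm above the bench. Next to the tall jar, counter-clockwise from above.
- squat_jar2: One of four like squat jars: clear, 48 mm diameter, with a flat black cap of 52 mm diameter, 75 mm high in all (the cap is the upper 21 mm). Origin at the middle of its foot, 36 mm above the bench. Second from the tall jar, counter-clockwise from above.
- squat_jar3: One of four like squat jars: clear, 48 mm diameter, with a flat black cap of 52 mm diameter, 75 mm high in all (the cap is the upper 21 mm). Origin at the middle of its foot, 36 mm above the bench. Second from the tall jar, clockwise from above.
- squat_jar4: One of four like squat jars: clear, 48 mm diameter, with a flat black cap of 52 mm diameter, 75 mm high in all (the cap is the upper 21 mm). Origin at the middle of its foot, 36 mm above the bench. Next to the tall jar, clockwise from above.
- tray: Fixed aluminium counting tray, 180 mm (x) by 267 mm (y). Origin on the bench. The plate is 40 mm above the bench, from y = -98 to +85 mm, 170 mm wide inside; lips at the sides and closed end (-y) rise 8 mm above it. At y = +85 mm it ends in an open edge; beyond lies the trough, to y = +159 mm: floor 12 mm above the bench, outer wall 48 mm high.
- block: Scraper block standing on the plate at its closed end, behind the resistors seen from the trough: wooden grip 150 mm long (its x), 22 mm thick (its y), on a black rubber foot 12 mm thick and 16 mm high; 52 mm high in all, about 130 g. Origin at the middle of its underside. Grip it across its thickness from above.
- resistor1: Left-over cement resistor 1: white ceramic block 34 x 12 x 11 mm with short wire stubs, about 12 g, lying on the plate. Origin at its middle, long side along its x.
- resistor2: Left-over cement resistor 2: white ceramic block 34 x 12 x 11 mm with short wire stubs, about 12 g, lying on the plate. Origin at its middle, long side along its x.
- resistor3: Left-over cement resistor 3: white ceramic block 34 x 12 x 11 mm with short wire stubs, about 12 g, lying on the plate. Origin at its middle, long side along its x.
- resistor4: Left-over cement resistor 4: white ceramic block 34 x 12 x 11 mm with short wire stubs, about 12 g, lying on the plate. Origin at its middle, long side along its x.
- tape_roll: Roll of paper tape lying flat, 96 mm diameter, 25 mm high. Origin at the middle of its underside. To be left alone.
- tape_reel: Component tape reel lying flat, 178 mm diameter, 14 mm high. Origin at the middle of its underside. To be left alone.
- multimeter: Grey multimeter, 155 x 80 x 44 mm. Origin at the middle of its underside. To be left alone.
- caliper: Digital caliper, 230 mm long, 12 mm high. Origin at the middle of its underside. To be left alone.
- parts_bin: Open black bin of parts, 150 x 95 x 70 mm. Origin at the middle of its underside. To be left alone.
- cutters: Side cutters lying flat, 155 mm long, 12 mm high. Origin on their pivot. To be left alone.
- parts_carton: Small cardboard carton, 110 x 80 x 50 mm. Origin at the middle of its underside. To be left alone.
Mind the look-alikes: they are no part of the job. There is more than one size of the block; the job needs the middle-sized.

How it is judged:
By the outcome, as a careful person would: the job done as asked, in the order asked, and still so for the second after the job is handed in, while the arm keeps its last pose, push and grip.
It also fails if it takes over 61 s, if anything falls off the work surface, if the arm or the gripper's body presses on something with over 40 N, if the wrist force passes 120 N, or if a joint passes its speed limit or range.

## Working session

There is one attempt and no reset: what is moved stays moved. The work goes in short steps, Python scripts to look and compute and a tool call to move; the robot and the scene stay as the last step left them, time stands still between calls to the robot, and variables do not carry over. Pictures are saved under pics/ and viewed, about 8 in all and at most 12, crops included, and the job is handed in when it is done.

Besides the shell and the picture viewer there is one more tool, called after ">>>" by a JSON object that holds its "method" and its "body", one argument or row to a line. servo_tool: Moves the arm, as the interface text tells. Its arguments: {"type":"object","properties":{"rows":{"type":"array","items":{"type":"array","items":{"type":"number"}}}},"required":["rows"]}

```bash
ls; mkdir -p pics; python3 - <<'E'
from bench import *
import cv2,pickle
s=read_state();print(s)
for n in("top","scene"):
    d=get_image(n);cv2.imwrite(f"pics/{n}0.png",d["image"][:,:,::-1]);pickle.dump(d,open(f"pics/{n}0.pkl","wb"))
    print(n,d["mtx"],d["extrinsics"])
E
```

```text
pics
{'clock': 0.0, 'joints': array([ 1.48159611e+00,  3.85598826e-01,  6.60341503e-03, -4.82468360e-04,
       -1.19397068e+00, -2.58636525e-01]), 'joint_vel': array([ 9.38296549e-04,  4.53247871e-04, -3.45301842e-05,  2.72195297e-04,
        3.11486703e-04, -2.29636623e-03]), 'joint_efforts': array([ 8.92079624e-04, -3.92292273e+01,  1.88397413e+01,  4.18607935e+00,
       -4.66443264e-03, -5.03882461e-06]), 'position': array([212.81391452, 587.06005889, 241.18970722]), 'ee_rot': array([ 9.84898273e-01, -1.73130486e-01, -1.31608748e-04,  1.09996269e-03]), 'contact_force': array([-0.4319026 , -0.93725233,  0.25496054]), 'wrist_torque': array([ 0.03724774, -0.00219839,  0.01233543]), 'gripper_width': 85.47984176379465}
top [[481.2056634    0.         325.26886449]
 [  0.         481.2056634  236.9825791 ]
 [  0.           0.           1.        ]] [[ 3.98131957e-02  9.76272007e-01 -2.12856474e-01  1.88789119e+02]
 [-9.99198995e-01  3.97591733e-02 -4.53609545e-03  2.35780782e+01]
 [ 4.03453445e-03  2.12866572e-01  9.77072948e-01  1.49436569e+03]
 [ 0.00000000e+00  0.00000000e+00  0.00000000e+00  1.00000000e+00]]
scene [[446.35249137   0.         318.77764017]
 [  0.         446.35249137 238.431384  ]
 [  0.           0.           1.        ]] [[-6.92152603e-01 -5.12688229e-01  5.08011372e-01  1.00165887e+03]
 [ 7.21605721e-01 -4.77433376e-01  5.01340757e-01  5.41861161e+02]
 [-1.44899204e-02  7.13588222e-01  7.00415513e-01  8.18756271e+02]
 [ 0.00000000e+00  0.00000000e+00  0.00000000e+00  1.00000000e+00]]
```

View pics/top0.png

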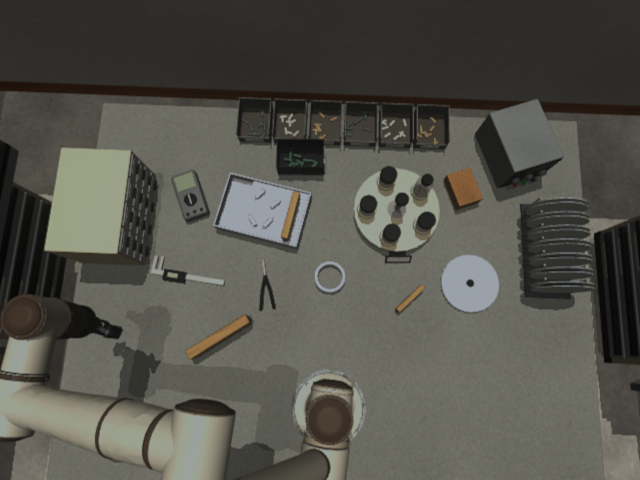

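View pics/scene0.png

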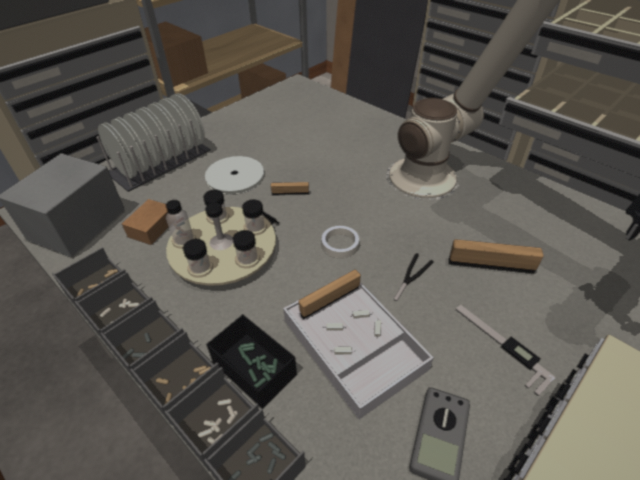

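The top view shows the tray at (263,210) with the block at its right end (290,215). Its trough is on the left. The hub knob is at (401,200), the tall jar at (426,183) and the label holder at (398,258). I'll take one enlarged crop to get precise positions.

```bash
cat > h.py <<'E'
import numpy as np,cv2,pickle
def ray(d,u,v):
    K=d["mtx"];E=d["extrinsics"]
    r=np.array([(u-K[0,2])/K[0,0],-(v-K[1,2])/K[1,1],-1.]);return E[:3,3],E[:3,:3]@r
def at(d,u,v,z):
    o,r=ray(d,u,v);return o+r*(z-o[2])/r[2]
def proj(d,p):
    K=d["mtx"];E=d["extrinsics"];c=E[:3,:3].T@(np.asarray(p,float)-E[:3,3])
    return K[0,0]*c[0]/-c[2]+K[0,2],-K[1,1]*c[1]/-c[2]+K[1,2]
E
python3 - <<'E'
from h import *
d=pickle.load(open("pics/top0.pkl","rb"));im=d["image"][:,:,::-1]
f=4
a=cv2.resize(im[165:265,210:315],None,fx=f,fy=f,interpolation=cv2.INTER_CUBIC)
b=cv2.resize(im[165:265,350:445],None,fx=f,fy=f,interpolation=cv2.INTER_CUBIC)
cv2.imwrite("pics/crop1.png",np.hstack([a,b])); print(a.shape,b.shape)
E
```

```text
(400, 420, 3) (400, 380, 3)
```

View pics/crop1.png

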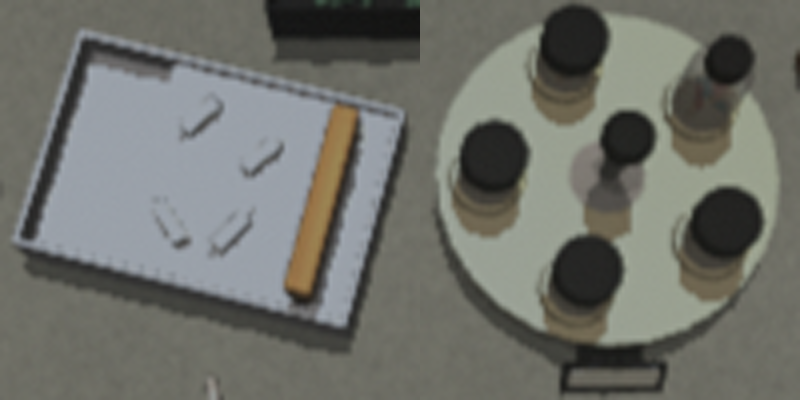

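```bash
python3 - <<'E'
from h import *
d=pickle.load(open("pics/top0.pkl","rb"));ds=pickle.load(open("pics/scene0.pkl","rb"))
def A(x,y,z): return at(d,210+(x-1.5)/4,165+(y-1.5)/4,z)[:2]
def B(x,y,z): return at(d,350+(x-421.5)/4,165+(y-1.5)/4,z)[:2]
c=[A(*p,48) for p in((84,31),(404,112),(348,328),(15,242))]
print("tray",np.round(c,1),[np.linalg.norm(c[i]-c[i-1]).round(1) for i in range(4)])
cen=np.mean(c,0); yd=(c[0]+c[3]-c[1]-c[2]);yd/=np.linalg.norm(yd);xd=np.array([yd[1],-yd[0]])
xm=(c[0]+c[1]-c[2]-c[3]);xm/=np.linalg.norm(xm)
o=cen-30.5*yd;print("o",o,"yaw",np.degrees(np.arctan2(xd[1],xd[0])),np.degrees(np.arctan2(xm[1],xm[0])))
b=[A(*p,92) for p in((333,105),(357,108),(309,298),(287,291))]
bc=np.mean(b,0);bx=b[0]+b[1]-b[2]-b[3];print("block",bc,np.linalg.norm(bx)/2,"yaw",np.degrees(np.arctan2(bx[1],bx[0])),"in tray",(bc-o)@xd,(bc-o)@yd)
for p in((202,116),(262,156),(171,222),(232,232)):
    q=A(*p,51)-o;print("res",q@xd,q@yd)
h=B(629,137,150);print("hub",h,"disc",B(437,180,36),B(779,180,36),B(608,12,36),B(608,345,36))
l=B(613,376,25);print("label",l,np.linalg.norm(l-h),np.degrees(np.arctan2(*(l-h)[::-1])))
t=B(730,59,156);print("tall",t,np.linalg.norm(t-h),np.degrees(np.arctan2(*(t-h)[::-1])))
for i,p in enumerate(((574,38),(493,156),(587,270),(726,221))):
    s=B(*p,111);print("sq",s,np.linalg.norm(s-h),np.degrees(np.arctan2(*(s-h)[::-1])))
# scene check
for q,z in((bc,92),(h,150),(t,156),(c[0],48)): print("scene px",proj(ds,[*q,z]))
E
```

```text
tray [[700.9 338.1]
 [644.4  81.9]
 [470.1 116.7]
 [527.3 377.2]] [np.float64(178.0), np.float64(262.3), np.float64(177.7), np.float64(266.7)]
o [579.11793694 198.69067251] yaw -12.405796070296917 -12.012038469707898
block [559.2530047  138.81750297] 150.10861964843997 yaw -10.458635748598875 in tray -6.538296911108096 -62.74282936010829
res 44.53228128498985 51.59241219401975
res 25.208570001143535 -2.7261359965922702
res -43.67205390252637 50.68122357486758
res -39.3284012428041 2.8954935453854387
hub [ 604.19703517 -188.51148669] disc [598.04105573 -55.94040263] [ 609.04689723 -324.577462  ] [ 743.07846848 -189.05775215] [ 471.63327045 -191.29733452]
label [ 449.50268588 -196.98969423] 154.92650419865382 -176.8629751560427
tall [ 664.8197625  -261.06658532] 94.54817506167802 -50.11987511994485
sq [ 692.68597688 -152.54374169] 95.51948223423567 22.120069610919998
sq [597.28386334 -93.16049501] 95.60127383860488 94.14682328035613
sq [ 512.74993782 -164.29595237] 94.59896254694385 165.16827992308419
sq [ 554.25861766 -267.00655273] 93.03397732197435 -122.46444395462069
scene px (np.float64(331.13283592469725), np.float64(285.8224032796581))
scene px (np.float64(214.4567221768543), np.float64(206.02074121175954))
scene px (np.float64(173.99506112451107), np.float64(202.6914364501938))
scene px (np.float64(359.36786945688186), np.float64(406.05830882832583))
```

The measured sizes agree with the given ones: tray 178×265, block 150 long, all jars at about 95 mm. Moving above the block now.

>>> {"method": "servo_tool", "body": {
  "rows": [
    [1, 3.95, 2.5, 0.7, 0, 0, 0],
    [1, 3.95, 2.5, 0.7, 0, 0, 0],
    [1, 3.95, 2.5, 0.7, 0, 0, 0],
    [1, 3.95, 2.5, 0.7, 0, 0, 0],
    [1, 3.95, 2.5, 0.7, 0, 0, 0],
    [1, 3.95, 2.5, 0.7, 0, 0, 0],
    [0.7, 3.95, 2.5, 0.7, 0, 0, 0],
    [0.7, 3.95, 2.5, 0.7, 0, 0, 0],
    [0.7, 3.95, 2.5, 0.7, 0, 0, 0],
    [0.7, 3.95, 2.5, 0.7, 0, 0, 0],
    [0.7, 3.95, 2.5, 0.7, 0, 0, -4.5],
    [0.7, 0, 0, 0, 0, 0, -4.5]
  ]
}}

```text
clock: 1.3
position: [529.2, 176.5, 163.5]
ee_rot: [0.995, -0.097, -0.001, 0.001]
contact_force: [-1.2, 0.5, -0.8]
gripper_width: 59.8
```

>>> {"method": "servo_tool", "body": {
  "rows": [
    [0.7, 0, 0, 0, 0, 0, 0],
    [0.7, 0, 0, 0, 0, 0, 0],
    [0.7, 0, 0, 0, 0, 0, 0]
  ]
}}

```text
clock: 1.6
position: [527.3, 181.7, 165.5]
ee_rot: [0.995, -0.095, 0.0, -0.0]
contact_force: [0.5, 0.4, -1.1]
gripper_width: 60.1
```

```bash
cat >> h.py <<'E'
from scipy.spatial.transform import Rotation as R
def go(p,yaw,s):
    "cm shift in tool axes to p, and tool z turn to get tool x at yaw deg"
    r=R.from_quat(s["ee_rot"]);m=r.as_matrix();y=np.degrees(np.arctan2(m[1,0],m[0,0]))
    print("pos",s["position"].round(1),"yaw",y.round(2),"tilt",m[:,2].round(3),"F",s["contact_force"].round(1),"w",round(s["gripper_width"],1),"t",round(s["clock"],2))
    print("shift cm",(m.T@(np.asarray(p)-s["position"])/10).round(2),"turn z",round(-(yaw-y),2))
def fish(d,u,v,z):
    K=d["mtx"];E=d["extrinsics"];x,y=u-K[0,2],v-K[1,2];rr=np.hypot(x,y);t=rr/K[0,0]
    r=np.array([np.sin(t)*x/rr,-np.sin(t)*y/rr,-np.cos(t)]);r=E[:3,:3]@r;o=E[:3,3];return o+r*(z-o[2])/r[2]
def fproj(d,p):
    K=d["mtx"];E=d["extrinsics"];c=E[:3,:3].T@(np.asarray(p,float)-E[:3,3]);h=np.hypot(c[0],c[1]);t=np.arctan2(h,-c[2])*K[0,0]
    return np.array([K[0,2]+t*c[0]/h,K[1,2]-t*c[1]/h])
E
python3 - <<'E'
from bench import *
from h import *
go([559.3,138.8,70],-11,read_state())
d=get_image("wrist");pickle.dump(d,open("pics/w1.pkl","wb"));cv2.imwrite("pics/w1.png",d["image"][:,:,::-1])
y=np.radians(-10.5);x=np.array([np.cos(y),np.sin(y)]);n=np.array([-x[1],x[0]]);b=np.array([559.3,138.8])
for i,j in((1,1),(1,-1),(-1,-1),(-1,1)): print(fproj(d,[*(b+75*i*x+11*j*n),92]).round(0))
E
```

```text
pos [527.3 181.7 165.5] yaw -10.91 tilt [ 0.  0. -1.] F [ 0.5  0.4 -1.1] w 60.1 t 1.6
shift cm [3.95 3.61 9.54] turn z 0.09
[368.  68.]
[408.  70.]
[397. 319.]
[363. 320.]
```

View pics/w1.png

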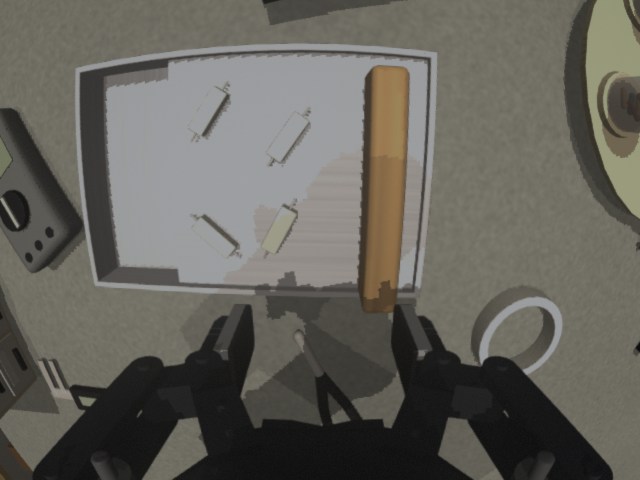

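The wrist view shows the block from (390,67) to (380,308), which matches the prediction within about 4 mm. The resistors all lie between it and the trough. Now I'll grasp it.

>>> {"method": "servo_tool", "body": {
  "rows": [
    [0.7, 2.1, 1.8, 0, 0, 0, 0],
    [0.7, 2.0, 1.8, 0, 0, 0, 0],
    [0.7, 0, 0, 2.5, 0, 0, 0],
    [0.7, 0, 0, 2.5, 0, 0, 0],
    [0.7, 0, 0, 2.0, 0, 0, 0],
    [0.7, 0, 0, 1.5, 0, 0, 0],
    [0.7, 0, 0, 1.0, 0, 0, 0],
    [0.7, 0, 0, 0, 0, 0, 0],
    [0.7, 0, 0, 0, 0, 0, 0]
  ]
}}

```text
clock: 2.55
position: [561.5, 138.4, 70.9]
ee_rot: [0.995, -0.095, 0.0, -0.0]
contact_force: [0.5, -0.2, -0.1]
gripper_width: 59.8
```

>>> {"method": "servo_tool", "body": {
  "rows": [
    [0.2, 0, 0, 0, 0, 0, 0],
    [0, 0, 0, 0, 0, 0, 0],
    [0, 0, 0, 0, 0, 0, 0],
    [0, 0, 0, 0, 0, 0, 0],
    [0, 0, 0, 0, 0, 0, 0],
    [0, 0, 0, 0, 0, 0, 0],
    [0, 0, 0, 0, 0, 0, 0],
    [0, 0, 0, 0, 0, 0, 0]
  ]
}}

```text
clock: 3.35
position: [561.7, 138.1, 71.3]
ee_rot: [0.995, -0.095, 0.001, -0.0]
contact_force: [-0.6, -0.0, 6.1]
gripper_width: 21.0
```

```bash
python3 - <<'E'
from bench import *
from h import *
s=read_state()
pickle.dump(s,open("grasp.pkl","wb"))
o=np.array([579.1,198.7]);y=np.radians(-12.2);xd=np.array([np.cos(y),np.sin(y)]);yd=np.array([-xd[1],xd[0]])
g=s["position"][:2];print("tray",(g-o)@xd,(g-o)@yd)
for ty in(88,):
    go([*(o+ty*yd),s["position"][2]],-12.2,s)
d=get_image("wrist");pickle.dump(d,open("pics/w2.pkl","wb"));cv2.imwrite("pics/w2.png",d["image"][:,:,::-1])
E
```

```text
tray -4.166045615948071 -62.94868613915808
pos [561.7 138.1  71.3] yaw -10.91 tilt [ 0.002  0.001 -1.   ] F [-0.6 -0.   6.1] w 21.0 t 3.35
shift cm [ 7.600e-01 -1.508e+01  1.000e-02] turn z 1.29
```

View pics/w2.png

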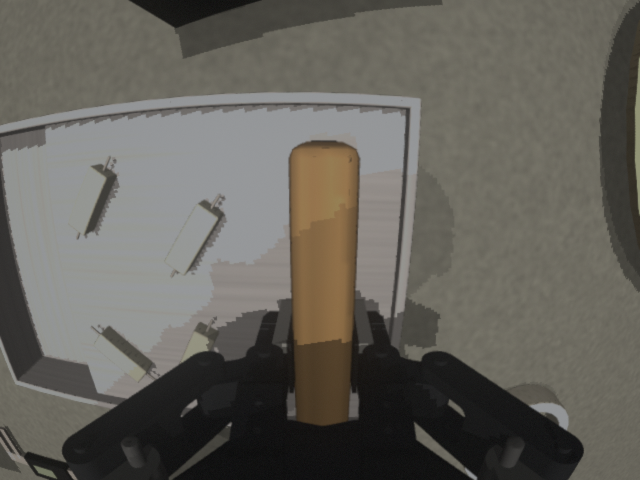

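Block gripped (21 mm wide, foot on the plate with about 6 N). Sweeping it to the trough, tray y −63 → +88.

>>> {"method": "servo_tool", "body": {
  "rows": [
    [0, 0.4, -0.4, 0, 0, 0, 0.6],
    [0, 0.4, -0.8, 0, 0, 0, 0.7],
    [0, 0, -1.2, 0, 0, 0, 0],
    [0, 0, -1.2, 0, 0, 0, 0],
    [0, 0, -1.2, 0, 0, 0, 0],
    [0, 0, -1.2, 0, 0, 0, 0],
    [0, 0, -1.2, 0, 0, 0, 0],
    [0, 0, -1.2, 0, 0, 0, 0],
    [0, 0, -1.2, 0, 0, 0, 0],
    [0, 0, -1.2, 0, 0, 0, 0],
    [0, 0, -1.0, 0, 0, 0, 0],
    [0, 0, -1.0, 0, 0, 0, 0]
  ]
}}

```text
clock: 4.6
position: [595.7, 259.4, 71.3]
ee_rot: [0.994, -0.107, -0.001, 0.002]
contact_force: [-1.7, -6.2, 6.6]
gripper_width: 21.2
```

>>> {"method": "servo_tool", "body": {
  "rows": [
    [0, 0, -1.0, 0, 0, 0, 0],
    [0, 0, -0.8, 0, 0, 0, 0],
    [0, 0, -0.7, 0, 0, 0, 0],
    [0, 0, 0, 0, 0, 0, 0],
    [0, 0, 0, 0, 0, 0, 0],
    [0, 0, 0, 0, 0, 0, 0]
  ]
}}

```text
clock: 5.2
position: [601.4, 285.0, 71.3]
ee_rot: [0.994, -0.106, 0.0, 0.001]
contact_force: [-0.9, -2.3, 5.9]
gripper_width: 21.1
```

```bash
python3 - <<'E'
from bench import *
from h import *
s=read_state()
o=np.array([579.1,198.7]);y=np.radians(-12.2);xd=np.array([np.cos(y),np.sin(y)]);yd=np.array([-xd[1],xd[0]])
g=s["position"][:2];print("tray",(g-o)@xd,(g-o)@yd)
go([561.7,138.1,71.3],-10.91,s)
d=get_image("scene")["image"][:,:,::-1];w=get_image("wrist")["image"][:,:,::-1]
a=cv2.resize(d[260:420,260:440],None,fx=2.25,fy=2.25)[:360]
cv2.imwrite("pics/s2.png",np.hstack([a,cv2.resize(w[:480],(390,360))]))
E
```

```text
tray 3.5843394418735266 89.068574685127
pos [601.4 285.   71.3] yaw -12.21 tilt [ 0.    -0.001 -1.   ] F [-0.9 -2.3  5.9] w 21.1 t 5.2
shift cm [-0.78 15.2   0.02] turn z -1.3
```

View pics/s2.png

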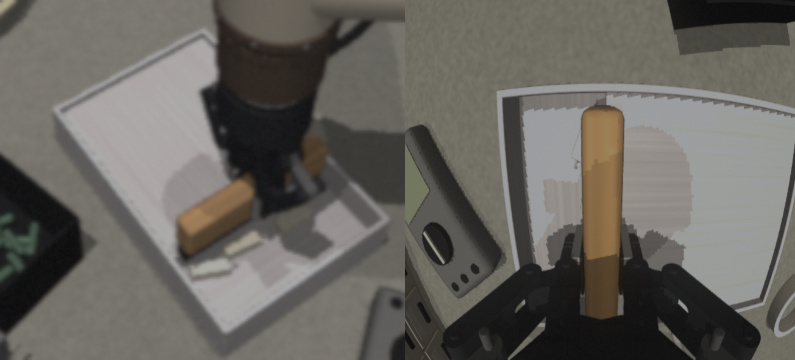

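Two resistors are visible in front of the block at (210,267) and (243,243), and the arm hides the rest. I'll carry the block back, still gripped, and check the plate.

>>> {"method": "servo_tool", "body": {
  "rows": [
    [0, 0, 0.2, -0.5, 0, 0, 0],
    [0, 0, 1.5, 0, 0, 0, 0],
    [0, 0, 2.0, 0, 0, 0, 0],
    [0, 0, 2.0, 0, 0, 0, 0],
    [0, 0, 2.0, 0, 0, 0, 0],
    [0, 0, 2.0, 0, 0, 0, 0],
    [0, 0, 2.0, 0, 0, 0, 0],
    [0, -0.4, 1.5, 0, 0, 0, -0.6],
    [0, -0.4, 1.3, 0, 0, 0, -0.7],
    [0, 0, 0.7, 0, 0, 0, 0],
    [0, 0, 0, 0, 0, 0, 0],
    [0, 0, 0, 0, 0, 0, 0]
  ]
}}

```text
clock: 6.5
position: [562.0, 139.3, 75.5]
ee_rot: [0.995, -0.095, 0.0, -0.0]
contact_force: [0.2, 0.4, -1.8]
gripper_width: 20.9
```

```bash
python3 - <<'E'
from bench import *
from h import *
s=read_state()
go([561.7,138.1,71.3],-10.91,s)
d=get_image("scene")["image"][:,:,::-1];w=get_image("wrist")["image"][:,:,::-1]
a=cv2.resize(d[260:420,260:440],None,fx=2.25,fy=2.25)[:360]
cv2.imwrite("pics/s3.png",np.hstack([a,cv2.resize(w[:480],(390,360))]))
E
```

```text
pos [562.  139.3  75.5] yaw -10.9 tilt [ 0.001  0.    -1.   ] F [ 0.2  0.4 -1.8] w 20.9 t 6.5
shift cm [-0.01  0.12  0.42] turn z 0.01
```

View pics/s3.png

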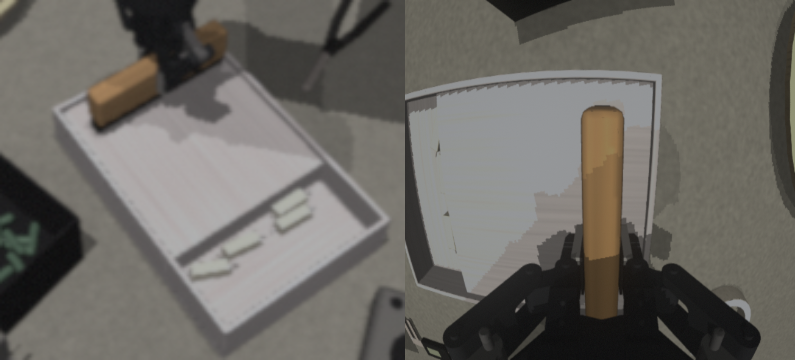

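The plate is clear and all four resistors lie in the trough. Standing the block down, releasing and lifting.

>>> {"method": "servo_tool", "body": {
  "rows": [
    [0, 0, 0.1, 0.2, 0, 0, 0],
    [0, 0, 0, 0.2, 0, 0, 0],
    [0, 0, 0, 0, 0, 0, 0],
    [0, 0, 0, 0, 0, 0, 0],
    [0.3, 0, 0, 0, 0, 0, 0],
    [0.6, 0, 0, 0, 0, 0, 0],
    [0.7, 0, 0, 0, 0, 0, 0],
    [0.7, 0, 0, 0, 0, 0, 0],
    [0.7, 0, 0, -0.5, 0, 0, 0],
    [0.7, 0, 0, -2.0, 0, 0, 0],
    [0.7, 0, 0, -4.0, 0, 0, 0],
    [0.7, 0, 0, -4.0, 0, 0, 0]
  ]
}}

```text
clock: 7.8
position: [561.0, 137.6, 177.3]
ee_rot: [0.995, -0.095, -0.001, 0.001]
contact_force: [0.9, -0.2, -0.1]
gripper_width: 59.8
```

>>> {"method": "servo_tool", "body": {
  "rows": [
    [0.7, 0, 0, -4.0, 0, 0, 0],
    [0.7, 0, 0, -1.5, 0, 0, 0],
    [0.7, 0, 0, 0, 0, 0, 0],
    [0.7, 0, 0, 0, 0, 0, 0]
  ]
}}

```text
clock: 8.2
position: [560.7, 137.8, 230.9]
ee_rot: [0.995, -0.095, -0.0, -0.0]
contact_force: [-0.3, -0.1, 0.5]
gripper_width: 60.3
```

```bash
python3 - <<'E'
from bench import *
from h import *
s=read_state()
print(s["joints"].round(3))
go([604.2,-188.5,250],-10.91,s)
w=get_image("wrist");d=get_image("top")["image"][165:265,210:315,::-1]
cv2.imwrite("pics/s4.png",np.hstack([cv2.resize(d,(378,360)),cv2.resize(w["image"][:,:,::-1],(390,360))]))
E
```

```text
[ 5.210e-01  3.130e-01 -1.290e-01 -1.000e-03 -1.129e+00  8.590e-01]
pos [560.7 137.8 230.9] yaw -10.95 tilt [-0.001  0.    -1.   ] F [-0.3 -0.1  0.5] w 60.3 t 8.2
shift cm [10.46 31.21 -1.92] turn z -0.04
```

View pics/s4.png

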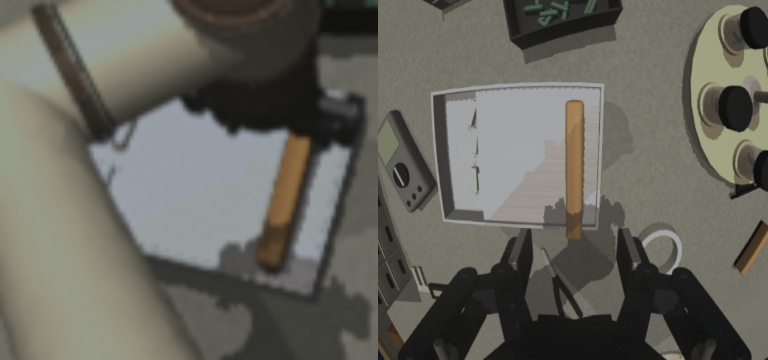

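Block standing on its own at the same place. I'll move to a viewpoint in front of the carousel for an accurate bearing.

>>> {"method": "servo_tool", "body": {
  "rows": [
    [0.7, -0.8, 4.3, 0, 0, 0, 0],
    [0.7, -0.8, 4.3, 0, 0, 0, 0],
    [0.7, -0.8, 4.3, 0, 0, 0, 0],
    [0.7, -0.8, 4.3, 0, 0, 0, 0],
    [0.7, -0.8, 4.3, 0, 0, 0, 0],
    [0.7, -0.8, 4.3, 0, 0, 0, 0],
    [0.7, -0.8, 4.3, 0, 0, 0, 0],
    [0.7, -0.8, 4.3, 0, 0, 0, 0],
    [0.7, 0, 0, 0, 0, 0, 0],
    [0.7, 0, 0, 0, 0, 0, 0],
    [0.7, 0, 0, 0, 0, 0, 0]
  ]
}}

```text
clock: 9.4
position: [433.3, -187.3, 230.5]
ee_rot: [0.995, -0.095, -0.001, -0.0]
contact_force: [0.8, 0.2, 0.4]
gripper_width: 59.8
```

```bash
python3 - <<'E'
from bench import *
from h import *
s=read_state()
go([604.2,-188.5,180],-10.91,s);print(s["joints"].round(3))
d=get_image("wrist");pickle.dump(d,open("pics/w5.pkl","wb"));im=d["image"][:,:,::-1].copy()
h=np.array([604.2,-188.5])
print("hub",fproj(d,[*h,150]))
for z in(0,33):
  for r in(145,165):
    for off in(-40,40):
      a=np.radians(-176.9);f=np.array([np.cos(a),np.sin(a)]);n=np.array([-f[1],f[0]]);print(z,r,off,fproj(d,[*(h+r*f+off*n),z]).round())
cv2.imwrite("pics/w5.png",im)
E
```

```text
pos [ 433.3 -187.3  230.5] yaw -10.9 tilt [-0.002  0.    -1.   ] F [0.8 0.2 0.4] w 59.8 t 9.4
shift cm [16.82 -3.12  5.03] turn z 0.01
[-0.063  0.133 -0.37  -0.    -1.07   1.443]
hub [267.9450272  -15.99252037]
0 145 -40 [287. 192.]
0 145 40 [366. 173.]
0 165 -40 [292. 211.]
0 165 40 [371. 192.]
33 145 -40 [284. 198.]
33 145 40 [370. 177.]
33 165 -40 [290. 219.]
33 165 40 [375. 199.]
```

View pics/w5.png

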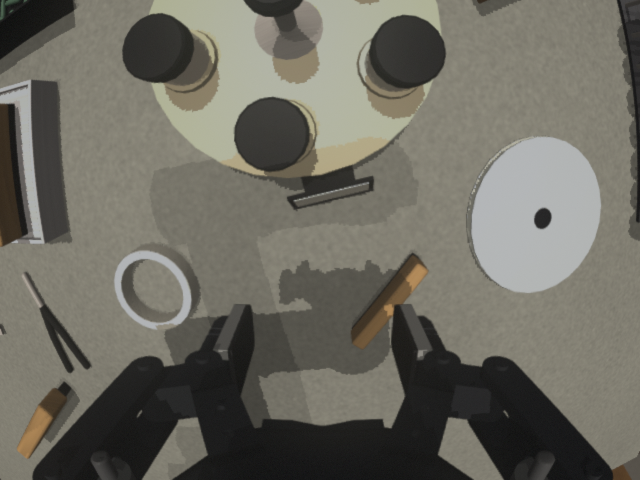

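The label's far edge runs from (288,198) to (372,179), 2–4 px right of the prediction. The squat caps are at (272,134), (408,51) and (158,48). I'll check this against the cap predictions to separate camera bias from a real offset.

```bash
python3 - <<'E'
from h import *
d=pickle.load(open("pics/w5.pkl","rb"))
h=np.array([604.2,-188.5])
for p,a,nom in(((272,134),165.8,1),((408,51),-122.2,1),((158,48),93.8,1)):
    r=np.radians(a);q=h+95*np.array([np.cos(r),np.sin(r)]);print("cap dxy",fish(d,*p,111)[:2]-q)
for z in(20,26,33):
  for e in(((288,198),(372,178.5)),((292,208),(373,187.5))):
    A,B=[fish(d,*p,z)[:2] for p in e];v=A-B;m=(A+B)/2
    print(z,"len",np.linalg.norm(v).round(1),"normal ang",np.degrees(np.arctan2(v[1],v[0])+np.pi/2).round(2)%360-360,"mid",m.round(1),"bearing",np.degrees(np.arctan2(*(m-h)[::-1])).round(2),"r",np.linalg.norm(m-h).round(1))
E
```

```text
cap dxy [ 3.08703097 -3.44281309]
cap dxy [ 1.98934493 -0.24880371]
cap dxy [-0.66507694 -7.27841014]
20 len 80.5 normal ang -177.49 mid [ 456.4 -198.7] bearing -176.06 r 148.2
20 len 78.4 normal ang -176.28 mid [ 447.  -199.3] bearing -176.07 r 157.6
26 len 79.0 normal ang -177.49 mid [ 457.3 -198.7] bearing -176.01 r 147.2
26 len 77.0 normal ang -176.28 mid [ 448.2 -199.3] bearing -176.02 r 156.4
33 len 77.4 normal ang -177.49 mid [ 458.5 -198.8] bearing -175.95 r 146.1
33 len 75.4 normal ang -176.28 mid [ 449.5 -199.4] bearing -175.97 r 155.1
```

The label's direction, averaged over its two edges, is −176.9°. With the camera bias taken out, its bearing is about −176.7°. So the turn needed is about −126.6°, which is +126.6° about tool z. Moving over the knob.

>>> {"method": "servo_tool", "body": {
  "rows": [
    [0.8, 4.2, -0.75, 0, 0, 0, 0],
    [0.8, 4.2, -0.75, 0, 0, 0, 0],
    [0.8, 4.2, -0.75, 0, 0, 0, 0],
    [0.8, 4.2, -0.8, 0, 0, 0, 0],
    [0.8, 0, 0, 1.0, 0, 0, 0],
    [0.8, 0, 0, 2.5, 0, 0, 0],
    [0.8, 0, 0, 2.5, 0, 0, 0],
    [0.8, 0, 0, 2.0, 0, 0, 0],
    [0.8, 0, 0, 1.5, 0, 0, 0],
    [0.8, 0, 0, 0.6, 0, 0, 0],
    [0.8, 0, 0, 0, 0, 0, 0],
    [0.8, 0, 0, 0, 0, 0, 0]
  ]
}}

```text
clock: 10.65
position: [604.6, -189.2, 131.0]
ee_rot: [0.996, -0.095, 0.001, 0.0]
contact_force: [-0.7, 0.7, 0.3]
gripper_width: 68.4
```

>>> {"method": "servo_tool", "body": {
  "rows": [
    [0.5, 0, 0, 0, 0, 0, 0],
    [0.4, 0, 0, 0, 0, 0, 0],
    [0, 0, 0, 0, 0, 0, 0],
    [0, 0, 0, 0, 0, 0, 0],
    [0, 0, 0, 0, 0, 0, 0],
    [0, 0, 0, 0, 0, 0, 0],
    [0, 0, 0, 0, 0, 0, 0],
    [0, 0, 0, 0, 0, 0, 0]
  ]
}}

```text
clock: 11.45
position: [604.4, -190.1, 131.8]
ee_rot: [0.995, -0.095, 0.001, 0.0]
contact_force: [-1.5, -0.8, 5.2]
gripper_width: 38.0
```

```bash
python3 - <<'E'
from bench import *
from h import *
s=read_state()
go([604.2,-188.5,130],-10.91-126.6,s);print(s["joints"].round(3),s["wrist_torque"])
E
```

```text
pos [ 604.4 -190.1  131.8] yaw -10.91 tilt [ 0.002 -0.001 -1.   ] F [-1.5 -0.8  5.2] w 38.0 t 11.45
shift cm [-0.05 -0.15  0.18] turn z 126.6
[-4.900e-02  4.900e-01 -1.170e-01  1.000e-03 -9.620e-01  1.429e+00] [-0.43311501  0.51223092 -0.00581384]
```

>>> {"method": "servo_tool", "body": {
  "rows": [
    [0, 0, 0, 0, 0, 0, 3],
    [0, 0, 0, 0, 0, 0, 6],
    [0, 0, 0, 0, 0, 0, 6],
    [0, 0, 0, 0, 0, 0, 6],
    [0, 0, 0, 0, 0, 0, 6],
    [0, 0, 0, 0, 0, 0, 3]
  ]
}}

```text
clock: 12.05
position: [604.9, -188.9, 131.8]
ee_rot: [0.937, -0.351, 0.001, -0.001]
contact_force: [-0.9, 4.7, 6.3]
gripper_width: 38.0
```

>>> {"method": "servo_tool", "body": {
  "rows": [
    [0, 0, 0, 0, 0, 0, 4],
    [0, 0, 0, 0, 0, 0, 8],
    [0, 0, 0, 0, 0, 0, 8],
    [0, 0, 0, 0, 0, 0, 8],
    [0, 0, 0, 0, 0, 0, 8],
    [0, 0, 0, 0, 0, 0, 8],
    [0, 0, 0, 0, 0, 0, 8],
    [0, 0, 0, 0, 0, 0, 8],
    [0, 0, 0, 0, 0, 0, 6],
    [0, 0, 0, 0, 0, 0, 4],
    [0, 0, 0, 0, 0, 0, 2]
  ]
}}

```text
clock: 13.15
position: [607.9, -188.2, 131.8]
ee_rot: [-0.552, 0.834, -0.002, 0.004]
contact_force: [7.6, 4.3, 2.8]
gripper_width: 37.9
```

>>> {"method": "servo_tool", "body": {
  "rows": [
    [0, 0, 0, 0, 0, 0, 8],
    [0, 0, 0, 0, 0, 0, 8],
    [0, 0, 0, 0, 0, 0, 5],
    [0, 0, 0, 0, 0, 0, 2.6],
    [0, 0, 0, 0, 0, 0, 0],
    [0, 0, 0, 0, 0, 0, 0],
    [0, 0, 0, 0, 0, 0, 0]
  ]
}}

```text
clock: 13.85
position: [608.8, -188.8, 131.8]
ee_rot: [-0.371, 0.929, -0.002, 0.005]
contact_force: [9.7, 1.1, 0.5]
gripper_width: 37.9
```

```bash
python3 - <<'E'
from bench import *
from h import *
s=read_state()
go([604.2,-188.5,130],-10.91-126.6,s);print(s["joints"].round(3),s["wrist_torque"])
d=get_image("top");w=get_image("wrist");e=get_image("scene")
for n,x in(("t6",d),("w6",w),("s6",e)): pickle.dump(x,open(f"pics/{n}.pkl","wb"))
a=cv2.resize(d["image"][160:270,345:445,::-1],(400,440),interpolation=cv2.INTER_CUBIC);b=cv2.resize(e["image"][165:305,140:300,::-1],(400,350));b=np.vstack([b,np.zeros((90,400,3),np.uint8)])
cv2.imwrite("pics/c6.png",np.hstack([a,b]))
E
```

```text
pos [ 608.8 -188.8  131.8] yaw -136.48 tilt [ 0.011  0.    -1.   ] F [9.7 1.1 0.5] w 37.9 t 13.85
shift cm [0.31 0.34 0.18] turn z 1.03
[-0.048  0.492 -0.113 -0.001 -0.955 -0.763] [ 0.99836061 -1.8581925  -0.08544355]
```

View pics/c6.png

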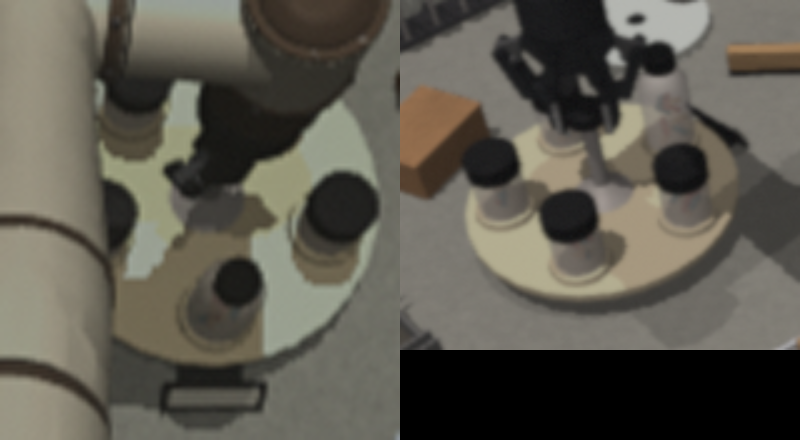

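The tall jar now stands near the front, with its cap at (238,282) in the crop. One squat cap is visible at (341,205). Measuring its bearing from the same camera.

```bash
python3 - <<'E'
from h import *
d=pickle.load(open("pics/t6.pkl","rb"))
def B(x,y,z): return at(d,345+(x-1.5)/4,160+(y-1.5)/4,z)[:2]
for h in(np.array([604.2,-188.5]),np.array([605.,-190])):
    for n,p,z,r in(("tall",(238,282),156,0),("sq",(341,205),111,-72),("label",(213,397),25,0)):
        q=B(*p,z);print(n,q.round(1),np.linalg.norm(q-h).round(1),(np.degrees(np.arctan2(*(q-h)[::-1]))-r).round(2))
for n in("w6",): cv2.imwrite("pics/w6.png",pickle.load(open("pics/w6.pkl","rb"))["image"][:,:,::-1])
E
```

```text
tall [ 509.6 -194.5] 94.8 -176.35
sq [ 582.4 -278.3] 92.4 -31.64
label [ 448.7 -197. ] 155.7 -176.87
tall [ 509.6 -194.5] 95.5 -177.27
sq [ 582.4 -278.3] 91.2 -32.35
label [ 448.7 -197. ] 156.4 -177.44
```

View pics/w6.png

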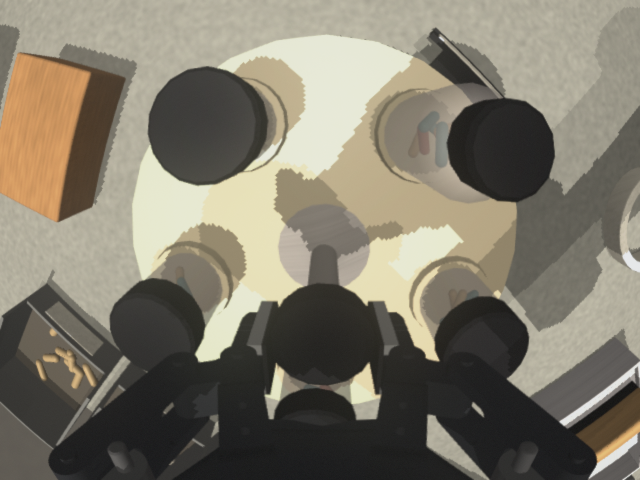

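Estimates put the tall jar 0.3–1.3° short of the label bearing. I'll turn it about 0.8° more and ease the 10 N side load on the knob.

>>> {"method": "servo_tool", "body": {
  "rows": [
    [0, -0.1, -0.1, 0, 0, 0, 0.3],
    [0, -0.1, -0.1, 0, 0, 0, 0.3],
    [0, 0, 0, 0, 0, 0, 0.2],
    [0, 0, 0, 0, 0, 0, 0],
    [0, 0, 0, 0, 0, 0, 0],
    [0, 0, 0, 0, 0, 0, 0]
  ]
}}

```text
clock: 14.6
position: [608.9, -188.9, 131.8]
ee_rot: [-0.364, 0.931, -0.001, 0.003]
contact_force: [2.7, 3.7, 5.5]
gripper_width: 38.1
```

```bash
python3 - <<'E'
from bench import *
from h import *
s=read_state()
go([604.2,-188.5,130],-10.91-126.6,s);print(s["joint_vel"].round(3),s["wrist_torque"])
d=get_image("top");w=get_image("wrist");pickle.dump(w,open("pics/w7.pkl","wb"))
a=cv2.resize(d["image"][185:275,365:445,::-1],(400,450),interpolation=cv2.INTER_CUBIC);b=cv2.resize(w["image"][0:270,320:560,::-1],(400,450))
cv2.imwrite("pics/c7.png",np.hstack([a,b]))
E
```

```text
pos [ 608.9 -188.9  131.8] yaw -137.3 tilt [ 0.005  0.001 -1.   ] F [2.7 3.7 5.5] w 38.1 t 14.6
shift cm [0.32 0.35 0.18] turn z 0.21
[-0.    -0.001  0.    -0.001  0.001 -0.   ] [ 1.32265255 -0.42719356  0.02538585]
```

View pics/c7.png

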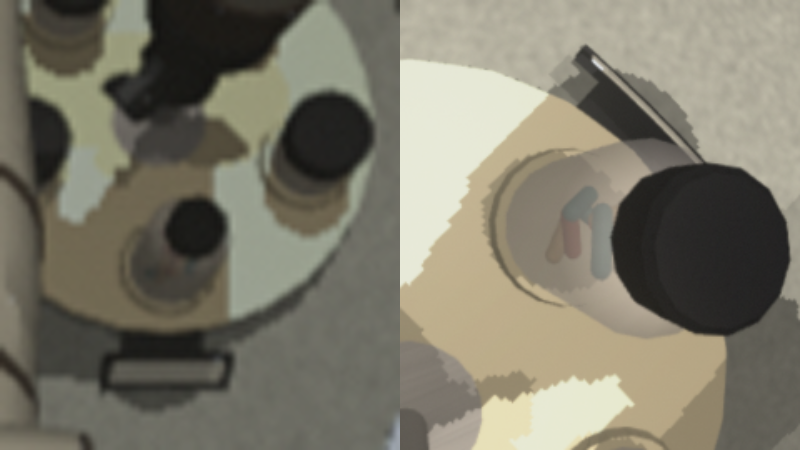

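```bash
python3 - <<'E'
from bench import *
from h import *
d=pickle.load(open("pics/t6.pkl","rb"))
def B(x,y,z): return at(d,365+(x-2)/5,185+(y-2)/5,z)[:2]
t,l,q=B(195,227,156),B(167,371,25),B(328,137,111)
for h in(np.array([604.2,-188.5]),np.array([605.,-190])):
    print([np.degrees(np.arctan2(*(p-h)[::-1])).round(2) for p in(t,l,q)])
print(t,l)
E
```

```text
[np.float64(-177.24), np.float64(-176.73), np.float64(-105.53)]
[np.float64(-178.17), np.float64(-177.29), np.float64(-106.26)]
[ 509.86628103 -193.04265502] [ 448.96887575 -197.38091158]
```

The tall jar reads −177.2° directly and −176.6° from the tool turn, against −176.8° for the label. That is within about 0.5°. Handing in.

```bash
python3 -c "
from bench import *
print(job_done())"
```

```text
the job is handed in; nothing more can be done
None
```

The counting station is ready and I handed the job in at about 14.6 s on the robot's clock.

- **Resistors and block:** I wiped the resistors off with the middle-sized block in one sweep. The pictures then showed the plate clear and all four resistors in the trough. The block is standing within about 1 mm of where I gripped it, across the closed end.
- **Carousel:** I gripped the hub knob and turned the table about 126.4° clockwise. The gripper is still closed on the knob (38 mm opening, contact forces under 6 N), and nothing touches the tall jar.
- **Last checks of the tall jar:**

| Source | Angle |
|---|---|
| Label bearing (target) | about −176.8° |
| Direct sighting of the jar | −177.2° |
| Amount the gripper turned | −176.6° |
| Neighbouring squat jar | −177.5° |

The readings disagree by up to about 1°, so the jar is within about 0.7° (1 mm) of square to the label by every one of them. If the turning axis lies 1–2 mm away, where the turntable's rim puts it, the direct reading misses the label by 0.9°, or about 1.5 mm. While turning, the tool drifted about 4 mm sideways on the knob with a 10 N side load, which I then eased.

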